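# Turn the hardware carousel to the saw blade

## Robot

A 6-joint arm with a two-finger parallel gripper is mounted at the origin on the work surface. World frame = base frame: x ahead of the robot, y to its left, z up, the work surface at z = 0. Lengths are in m, angles in rad, forces in N, time in s.
With the tool pointing down it reaches from about 0.25 to 0.775 m from the base axis. Payload 4 kg.
Tool frame: the origin (TCP) lies at the centre of the arm's flange, where the gripper is bolted on; the fingertips stand 199 mm ahead of it and the grasp point (between the pads) lies 180 mm ahead of it (robot.tcp_to_tips is the z of the fingertips in the tool frame, in m); z points along the fingers, y is the line along which they close (so a half turn about z gives the same grasp; the last joint's range is limited). The gripper opens to 94 mm and grips with 3 to 60 N. Pads are 16 mm wide; open, the fingers measure 119 mm over their backs; the gripper's body (75 mm by 177 mm) begins 78 mm behind the grasp point.
Start: joints at [-1.366, 0.087, 1.371, -0, 1.684, -0.103], TCP at [0.167, -0.524, 0.405] pointing down, gripper open.
Joint ranges: [-3.1, 3.1], [-0.76, 2.03], [0.27, 2.55], [-1.08, 4.22], [0.17, 2.65], [-2.57, 2.57]. Speed limits (rad/s): [2.79, 2.79, 3.14, 3.14, 3.14, 3.14].

## Interface

Orientations are given as [roll, pitch, yaw] about the fixed x, y, z axes, in that order (R = Rz(yaw) Ry(pitch) Rx(roll)).
In Python, from bench import robot gives the robot as it stands.
- The arm moves only by the tool play_rows, never from a script. Its arguments are lists of equal length, an entry for each row: "translation": the shift along the tool's x, y, z scaled (see below), a list of three; "twist": the turn, a rotation vector about the tool's x, y, z scaled (see below), a list of three; "gripper": the opening, from -1 (shut) to 1 (fully open). A call has 1 to 8 rows; each row shifts and turns the commanded pose from where the row before left it, along the tool's axes as they then stand; what a row does not reach is not made up. The controller multiplies each number of a shift by 0.04 m and each number of a turn by 0.1 rad. A row lasts 1/10 s, in which the tool goes at most 50 mm and 8.59 degrees, less where a joint would pass 70% of its speed; a pose out of reach is approached as far as the arm can. A call with a number of a shift or a turn outside -1 to 1 is refused whole. A call with a gripper value outside its range is refused whole. The fingers move at their own pace and stop on an object; the grip force is fixed at half the most. Time passes only in rows, so rows that do not move let the fingers close. It gives the time, the measured TCP pose, the force, the opening and the grip force at its end, in the units of the state.
- robot.get_obs(): the state, without advancing time (a new reading comes with each control period).
- robot.snapshot(name): name is "side" or "top"; returns the picture (384x512x3 uint8, red, green, blue); there is no depth.
- robot.camera_model(name): a dict with "camera_matrix" (3x3 intrinsics, pixels), "k1" (the pictures are not rectified: a ray, as slopes to the right and down, at radius r is drawn at 1 + k1 r^2 times it, then the intrinsics apply), "rvec" (rotation vector, rad) and "tvec" (3), from world to camera coordinates, as OpenCV has them. Camera axes: x right, y down, z forward; pixel columns grow to the right and rows downward; lengths in m; the calibration is good to about 2 mm. A picture is of the moment at which its call begins. camera_model takes no time and is no camera call.
- robot.close_job(): hands the job in; it is judged then, once.
Trained networks look in the newest picture that a camera, given by its name, has taken for a name from the list of things; names that differ only in an ending like _2 or _b are one class to them, and where a whole thing is asked for, a point or a joint stands for the part that bears it (a point fixed in the world has none). Each returns a list of dicts, best first, with "score" (0 to 1); they miss things now and then, are a little off and sometimes report something else, mostly with a low value. They report only what shows in the picture. A call takes as long as a camera call. They do not tell look-alikes from the thing itself.
- robot.recognise(name, camera): "centre" ([x, y, z] in m, in world coordinates, good to about 4 mm: the middle of the surface that is visible of it).
- robot.spot_point(name, camera): "centre" ([x, y, z] in m, in world coordinates, good to about 4 mm: a listed point, or the origin of a listed thing).
The state is a dict: "time": time; "joint_positions": joint angles; "qvel": joint speeds; "joint_torque": joint torques, N m; "tool_pos": TCP position; "ee_rot": TCP orientation; "wrist_force": force on the tool from outside, world axes, zero at the start; "wrist_torque": the same for the moment, N m; "width": finger opening in m; "finger_force": force on a finger pad.
Only numpy, scipy, OpenCV 4.12 (cv2) and the standard library are available. Lean on these libraries where they do the work, as an engineer would, in place of code of your own. Each camera call takes 0.05 s, during which the arm holds its last target. There are 200 camera calls.

## Task

Spin the plywood carousel on the workbench by pushing its rim (never the things standing on it) until the small round saw blade sits at the front, in line with the steel pointer that sticks out of the carousel's foot, then let go and back away. Nothing is to be picked up: the jar stays standing in the middle of the carousel, and the things lying around it stay where they are.

Things in the scene. Friction and masses are not known exactly. Their poses are not given: they have to be found in the camera images.
- foot: fixed round steel foot of the carousel, 200 mm across, 12 mm high; origin on the turning axis at bench height; z up; its -x axis points along the pointer, the direction called front. The pointer is a flat steel bar 24 mm wide, 10 mm high, with a diamond-shaped end; it sticks out from under the tray to 235 mm from the axis. Foot position and yaw vary
- pointer_tip (a point): outer tip of the pointer, on its top, 10 mm above the bench, 235 mm from the turning axis
- tray: plywood tray on the foot: 310 mm disc, 26 mm thick, top 46 mm above the bench; origin on the turning axis, on its underside, 20 mm above the bench; z up; its -x axis points at the saw blade's centre. It turns freely either way, full turns included, with bearing friction of about 0.2 N m (1.5 N at the rim), and stops where it is left
- notch (a point): one of five equal finger notches in the tray's rim, open above, below and outwards, radius 155 in to 112 mm, about 60 mm wide at radius 135 mm. They lie midway between the five stations: 36, 108, 180, 252, 324 degrees counter-clockwise from the blade. A fingertip lowered into one pushes on its side wall. This point: the notch at 36 degrees, radius 135 mm, at the height of the tray's top
- blade_center (a point): centre of the saw blade's upper face, 75 mm from the turning axis, 65 mm above the bench
- blade: the item to bring to the front: toothed round steel saw blade, 82 mm across, lying flat on a 16 mm wooden post with a dark nut in its middle, fixed on the tray; top of nut 71 mm above the bench; origin under the post, on the tray, 75 mm from the axis; its -x axis points outwards from the turning axis
- bin: grey open plastic bin of nuts, 48 x 52 mm, 24 mm high, fixed on the tray, next station counter-clockwise (seen from above) from the blade; origin under its middle, 75 mm from the axis
- bits: light wood block with eight dark driver bits standing in it, 36 x 50 mm, up to 27 mm high, fixed on the tray, second station counter-clockwise from the blade; origin under its middle, 75 mm from the axis
- tin: round open metal tin, 50 mm across, 24 mm high, brass pins in it, fixed on the tray, third station counter-clockwise from the blade; origin under its middle, 75 mm from the axis
- tape: black tape measure, 46 x 50 mm, 27 mm high, fixed on the tray, fourth station counter-clockwise from the blade; origin under its middle, 75 mm from the axis
- jar: loose closed jar with a steel lid, 52 mm across, 85 mm high, standing in the middle of the tray (base 46 mm above the bench); it turns along with the tray; origin at the middle of its underside
- can: loose can, 66 mm across, 100 mm high, standing on the bench to the left of the carousel (+y); origin at the middle of its underside; a bystander: leave it where it lies
- driver: loose screwdriver, 200 mm long, lying on the bench to the right of the carousel (-y); origin on its long axis near its middle; a bystander: leave it where it lies
Not all that is in view belongs to the job. Leave any green, red or turquoise look-alike of the jar alone.

How it is judged:
On the way:
1. the fingers push the tray (contact force between the fingers and tray above 0.3 N), for 0.05 s.
At the end, for the whole second after the job is handed in: The saw blade's centre is at the front of the carousel, within 12 mm to either side of the pointer's centre line (about 9 degrees), the tray is at rest, and the jar stands upright within 30 mm of the middle of the tray (x of blade_center in the frame of foot below -0.05 m and y of blade_center in the frame of foot between -0.012 and 0.012 m and angular speed of tray below 0.05 rad/s and horizontal distance between jar and foot below 0.03 m and angle between jar's own z axis and vertical below 0.1 rad); the robot touches nothing.
It fails at once if the robot pushes or grips a thing standing on the tray instead of the rim (more than 1 N) (contact force between any of the fingers, the arm and blade above 1 N or contact force between any of the fingers, the arm and bin above 1 N or contact force between any of the fingers, the arm and bits above 1 N or contact force between any of the fingers, the arm and tin above 1 N or contact force between any of the fingers, the arm and tape above 1 N or contact force between any of the fingers, the arm and jar above 1 N).
It fails at once if the jar is lifted, toppled or moved more than 25 mm (distance of jar from where it was at the start of the episode above 0.025 m or angle between jar's own z axis and vertical above 0.3 rad).
It fails at once if a bystander on the bench is moved more than 20 mm (distance of any of can, driver from where it was at the start of the episode above 0.02 m).
It also fails if it takes over 64 s, if anything falls off the work surface, if the arm or the gripper's body presses on something with over 40 N, if the wrist force passes 120 N, or if a joint passes its speed limit or range.

## Working session

There is one attempt and no reset: what is moved stays moved. The work goes in short steps, Python scripts to look and compute and a tool call to move; the robot and the scene stay as the last step left them, time stands still between calls to the robot, and variables do not carry over. Pictures are saved under pics/ and viewed, at most 10 in all, crops included, and the job is handed in when it is done.

Besides the shell and the picture viewer there is one more tool, called after "Call:" in YAML: its name, and indented under it one key for each argument. play_rows: Moves the arm, as the interface text tells. Its arguments: {"type":"object","properties":{"translation":{"type":"array","items":{"type":"array","items":{"type":"number","minimum":-1,"maximum":1}}},"twist":{"type":"array","items":{"type":"array","items":{"type":"number","minimum":-1,"maximum":1}}},"gripper":{"type":"array","items":{"type":"number"}}},"required":["translation","twist","gripper"]}

```bash
mkdir -p pics; python3 - <<'E'
from bench import robot
import cv2,numpy as np
for c in ("top","side"):
    im=robot.snapshot(c); cv2.imwrite(f"pics/{c}0.png",im[:,:,::-1])
    for n in ("foot","pointer_tip","blade_center","notch","jar","can","driver","tape","bin"):
        r=robot.spot_point(n,c); print(c,n,[(np.round(d["centre"],3).tolist(),round(d["score"],2)) for d in r[:3]])
o=robot.get_obs(); print(o["time"],o["tool_pos"],o["ee_rot"],o["width"])
E
```

```text
top foot [([0.562, 0.036, -0.004], 0.61)]
top pointer_tip [([0.597, 0.351, 0.001], 0.74), ([0.346, 0.129, 0.011], 0.61)]
top blade_center [([0.516, -0.029, 0.067], 0.71)]
top notch [([0.562, -0.105, 0.046], 0.77), ([0.566, 0.034, 0.016], 0.72), ([0.538, -0.398, -0.0], 0.58)]
top jar [([0.573, -0.193, 0.003], 0.89), ([0.559, 0.029, 0.046], 0.69), ([0.595, 0.25, 0.005], 0.69)]
top can [([0.597, 0.354, 0.002], 0.78), ([0.56, 0.028, 0.043], 0.68)]
top driver [([0.54, -0.399, -0.004], 0.74)]
top tape [([0.49, 0.055, 0.046], 0.61)]
top bin [([0.603, -0.027, 0.048], 0.57), ([0.514, -0.027, 0.069], 0.56)]
side foot [([0.562, 0.031, 0.003], 0.87)]
side pointer_tip [([0.347, 0.134, 0.011], 0.64)]
side blade_center [([0.516, -0.028, 0.065], 0.59)]
side notch [([0.555, -0.105, 0.045], 0.97), ([0.495, 0.056, 0.048], 0.68)]
side jar [([0.78, 0.005, 0.001], 0.92), ([0.597, 0.252, -0.001], 0.82), ([0.493, -0.208, 0.003], 0.78)]
side can [([0.596, 0.353, 0.001], 0.7), ([0.562, 0.033, 0.0], 0.52)]
side driver [([0.54, -0.397, 0.005], 0.69)]
side tape [([0.491, 0.057, 0.047], 0.71)]
side bin [([0.606, -0.032, 0.047], 0.73), ([0.515, -0.027, 0.064], 0.47), ([0.562, 0.028, 0.003], 0.39)]
1.0 [ 0.16661732 -0.52415124  0.404701  ] [3.14154706e+00 6.50828594e-06 3.07766040e-01] 0.0938662680588313
```

View pics/top0.png

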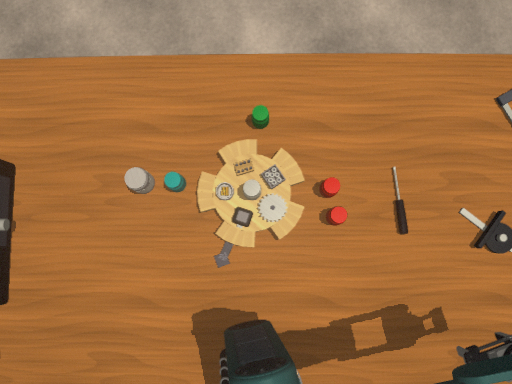

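View pics/side0.png

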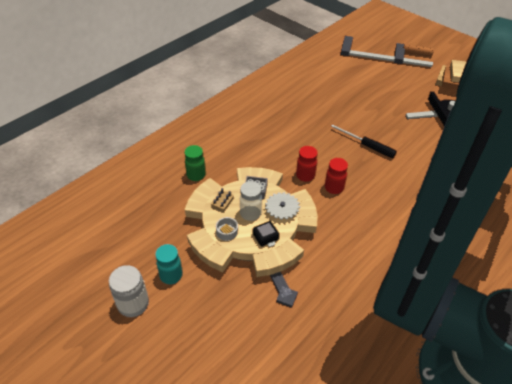

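The top view shows the carousel at about (250,190) px, the blade at (272,208) and the pointer tip at (221,262). The side view agrees with this. The blade has to turn about 77° clockwise. I'll use the notch at about 196°, near (0.432, -0.007).

Call:
play_rows:
  translation:
    - [0.85,-0.86,0]
    - [0.85,-0.86,0]
    - [0.85,-0.86,0]
    - [0.85,-0.86,0]
    - [0.85,-0.86,0]
    - [0.85,-0.86,0]
  twist:
    - [0,0,0]
    - [0,0,0]
    - [0,0,0]
    - [0,0,0]
    - [0,0,0]
    - [0,0,0]
  gripper: [-1,-1,-1,-1,-1,-1]

```text
time: 1.6
tool_pos: [0.2988, -0.2638, 0.4049]
ee_rot: [3.141, -0.001, 0.307]
wrist_force: [0.1, 0.2, 0.1]
width: 0.0494
finger_force: 0.0
```

Call:
play_rows:
  translation:
    - [0.85,-0.86,0]
    - [0.85,-0.86,0]
    - [0.85,-0.86,0]
    - [0.85,-0.86,0]
    - [0.85,-0.86,0]
    - [0.85,-0.86,0]
    - [0,0,0]
    - [0,0,0]
  twist:
    - [0,0,0]
    - [0,0,0]
    - [0,0,0]
    - [0,0,0]
    - [0,0,0]
    - [0,0,0]
    - [0,0,0]
    - [0,0,0]
  gripper: [-1,-1,-1,-1,-1,-1,-1,-1]

```text
time: 2.4
tool_pos: [0.4305, -0.0063, 0.4045]
ee_rot: [3.141, 0.001, 0.311]
wrist_force: [-0.6, -0.8, 0.6]
width: 0.0004
finger_force: 0.0
```

Call:
play_rows:
  translation:
    - [0,0,1]
    - [0,0,1]
    - [0,0,1]
    - [0,0,0]
    - [0,0,0]
  twist:
    - [0,0,0]
    - [0,0,0]
    - [0,0,0]
    - [0,0,0]
    - [0,0,0]
  gripper: [-1,-1,-1,-1,-1]

```text
time: 2.9
tool_pos: [0.4301, -0.0085, 0.2851]
ee_rot: [3.141, 0.001, 0.305]
wrist_force: [0.5, -0.4, 0.8]
width: 0.0005
finger_force: 0.0
```

```bash
cat > m.py <<'E'
from bench import robot
import cv2,numpy as np
def proj(c,p):
    m=robot.camera_model(c);R=cv2.Rodrigues(np.array(m["rvec"],float))[0]
    return np.round(cv2.projectPoints(np.array(p,float).reshape(-1,3),np.array(m["rvec"],float),np.array(m["tvec"],float),np.array(m["camera_matrix"],float),np.array([m["k1"],0,0,0,0.]))[0].reshape(-1,2)).astype(int)
def shot(c,name,pts,scale=4,half=(100,75)):
    im=robot.snapshot(c)[:,:,::-1].copy();P=proj(c,pts)
    u,v=proj(c,[0.5,0.03,0.05])[0]
    im=cv2.resize(im,None,fx=scale,fy=scale,interpolation=cv2.INTER_CUBIC)
    for q in P: cv2.circle(im,tuple(int(a*scale) for a in q),3,(255,0,255),-1)
    x=max(0,u*scale-half[0]*scale);y=max(0,v*scale-half[1]*scale)
    cv2.imwrite(name,im[y:y+2*half[1]*scale,x:x+2*half[0]*scale])
def est():
    A=np.array([0.562,0.031]);T=np.array([0.3465,0.131]);f=np.arctan2(*(T-A)[::-1])
    for c in ("top","side"):
        robot.snapshot(c)
        for n,off in (("blade_center",0),("bin",72),("bits",144),("tin",216),("tape",288),("notch",36)):
            for d in robot.spot_point(n,c)[:2]:
                v=np.array(d["centre"])[:2]-A
                print(c,n,round(d["score"],2),"r",round(np.hypot(*v),3),"err deg",round((np.degrees(np.arctan2(v[1],v[0])-f)-off+180)%360-180,1))
E
python3 -c "
from m import *
A=np.array([.562,.031])
pts=[[*(A+.135*np.array([np.cos(a),np.sin(a)])),.046] for a in np.radians([196.3,268.3,340.3,52.3,124.3])]
shot('side','pics/s1.png',pts)
est()"
```

```text
top blade_center 0.74 r 0.077 err deg 76.7
top blade_center 0.43 r 0.005 err deg -60.0
top bin 0.89 r 0.072 err deg 77.0
top bin 0.24 r 0.078 err deg 4.6
top bits 0.67 r 0.07 err deg 75.5
top tin 0.66 r 0.079 err deg 78.7
top tape 0.65 r 0.077 err deg 78.5
top notch 0.87 r 0.137 err deg 77.9
top notch 0.37 r 0.077 err deg -102.3
side blade_center 0.77 r 0.076 err deg 74.0
side blade_center 0.19 r 0.004 err deg -89.7
side bin 0.77 r 0.077 err deg 76.9
side bin 0.51 r 0.238 err deg -72.3
side bits 0.6 r 0.074 err deg 75.9
side tin 0.97 r 0.075 err deg 79.6
side tape 0.97 r 0.075 err deg 77.0
side notch 0.96 r 0.134 err deg 77.4
```

View pics/s1.png

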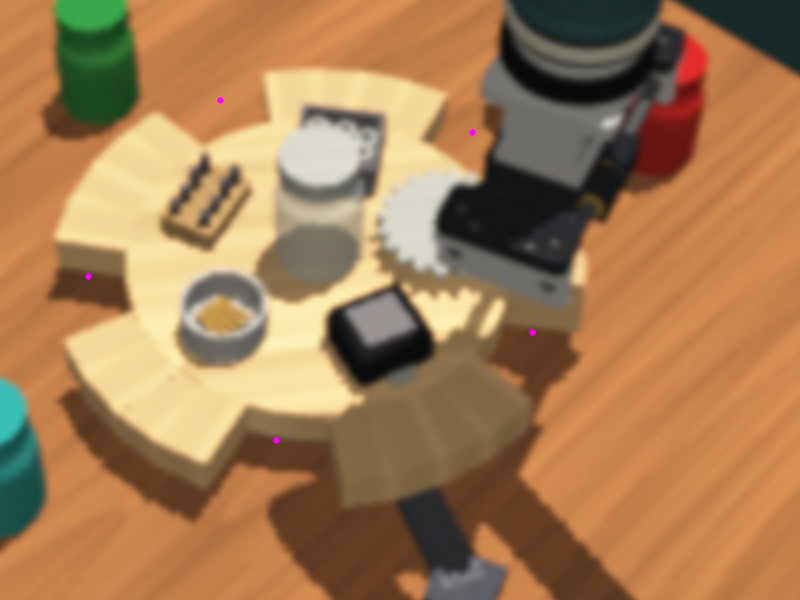

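The magenta marks land in the notches, the fingers are over the front-right notch at about (490,310) px, and the error is about 77°. Next I lower the fingers.

Call:
play_rows:
  translation:
    - [0,0,0.7]
    - [0,0,0.75]
    - [0,0,0]
    - [0,0,0]
  twist:
    - [0,0,0]
    - [0,0,0]
    - [0,0,0]
    - [0,0,0]
  gripper: [-1,-1,-1,-1]

```text
time: 4.05
tool_pos: [0.4303, -0.0071, 0.2266]
ee_rot: [-3.141, 0.001, 0.308]
wrist_force: [0.8, -1.0, 0.6]
width: 0.0009
finger_force: 0.0
```

```bash
python3 -c "
from m import *
o=robot.get_obs();p=np.array(o['tool_pos']);y=o['ee_rot'][2];print(p,o['wrist_force'])
A=np.array([.562,.031])
q=p[:2]
for a in np.arange(191,99,-5):
    t=A+.137*np.array([np.cos(np.radians(a)),np.sin(np.radians(a))]);d=t-q;q=t
    print(a,np.round([(d@[np.cos(y),np.sin(y)])/.04,(d@[np.sin(y),-np.cos(y)])/.04],2),np.round(t,3))
"
```

```text
[ 0.43032045 -0.00712062  0.22662308] [ 0.7700232  -1.02968898  0.56323523]
191 [ 0.02 -0.31] [0.428 0.005]
186 [ 0.05 -0.3 ] [0.426 0.017]
181 [ 0.07 -0.29] [0.425 0.029]
176 [ 0.1  -0.28] [0.425 0.041]
171 [ 0.12 -0.27] [0.427 0.052]
166 [ 0.15 -0.26] [0.429 0.064]
161 [ 0.17 -0.25] [0.432 0.076]
156 [ 0.19 -0.23] [0.437 0.087]
151 [ 0.21 -0.21] [0.442 0.097]
146 [ 0.23 -0.2 ] [0.448 0.108]
141 [ 0.24 -0.18] [0.456 0.117]
136 [ 0.26 -0.15] [0.463 0.126]
131 [ 0.27 -0.13] [0.472 0.134]
126 [ 0.28 -0.11] [0.481 0.142]
121 [ 0.29 -0.08] [0.491 0.148]
116 [ 0.29 -0.06] [0.502 0.154]
111 [ 0.3  -0.03] [0.513 0.159]
106 [ 0.3 -0. ] [0.524 0.163]
101 [0.3  0.02] [0.536 0.165]
```

Call:
play_rows:
  translation:
    - [0.02,-0.3]
    - [0.05,-0.3]
    - [0.07,-0.29]
    - [0.1,-0.28]
    - [0.12,-0.27]
  twist:
    - [0,0,0]
    - [0,0,0]
    - [0,0,0]
    - [0,0,0]
    - [0,0,0]
  gripper: [-1,-1,-1,-1,-1]

```text
invalid input at $.translation[0]: expected 3 numbers
```

Call:
play_rows:
  translation:
    - [0.02,-0.3,0]
    - [0.05,-0.3,0]
    - [0.07,-0.29,0]
    - [0.1,-0.28,0]
    - [0.12,-0.27,0]
  twist:
    - [0,0,0]
    - [0,0,0]
    - [0,0,0]
    - [0,0,0]
    - [0,0,0]
  gripper: [-1,-1,-1,-1,-1]

```text
time: 4.55
tool_pos: [0.4267, 0.0533, 0.2272]
ee_rot: [3.141, -0.001, 0.308]
wrist_force: [0.6, -2.2, -1.0]
width: 0.0001
finger_force: 0.8
```

Call:
play_rows:
  translation:
    - [0.15,-0.26,0]
    - [0.17,-0.25,0]
    - [0.19,-0.23,0]
    - [0.21,-0.21,0]
    - [0.23,-0.2,0]
    - [0,0,0]
  twist:
    - [0,0,0]
    - [0,0,0]
    - [0,0,0]
    - [0,0,0]
    - [0,0,0]
    - [0,0,0]
  gripper: [-1,-1,-1,-1,-1,-1]

```text
time: 5.15
tool_pos: [0.4497, 0.1088, 0.2265]
ee_rot: [-3.14, -0.0, 0.309]
wrist_force: [0.4, -0.7, -0.3]
width: 0.0005
finger_force: 0.0
```

```bash
python3 -c "
from m import *
shot('side','pics/s2.png',[[.5,.03,.3]])
est();print(robot.get_obs()['tool_pos'])"
```

```text
top blade_center 0.7 r 0.079 err deg 30.6
top bin 0.56 r 0.072 err deg 30.5
top bits 0.78 r 0.073 err deg 30.5
top bits 0.39 r 0.134 err deg -74.7
top tin 0.75 r 0.071 err deg 35.4
top tin 0.64 r 0.238 err deg 144.0
top tape 0.58 r 0.006 err deg 144.6
top tape 0.5 r 0.076 err deg 32.4
side blade_center 0.49 r 0.074 err deg 26.4
side bits 0.42 r 0.074 err deg 30.9
side tin 0.82 r 0.074 err deg 33.9
side tin 0.18 r 0.003 err deg 54.7
side tape 0.54 r 0.074 err deg 33.4
side notch 0.74 r 0.137 err deg 33.2
[0.44893342 0.10738236 0.22668938]
```

View pics/s2.png

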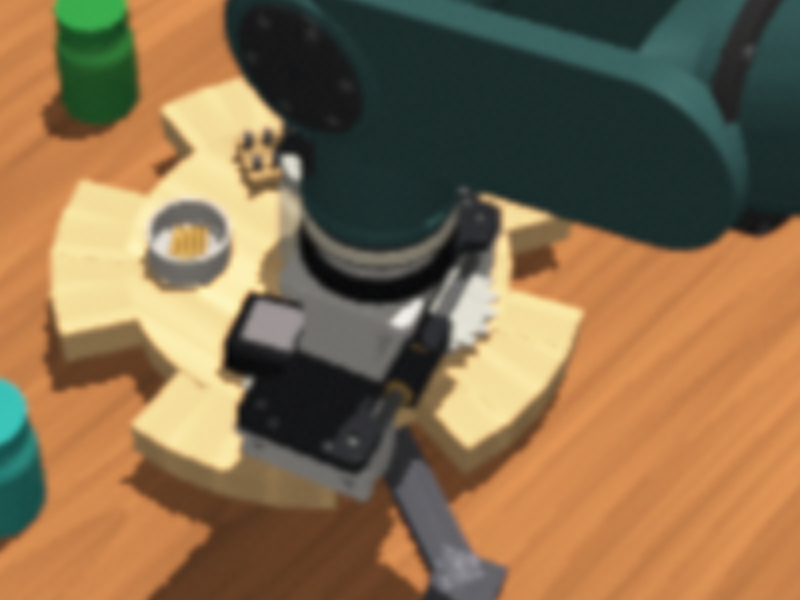

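The tray is turning as expected. The blade, at about (470,310) px, still has about 32° to go.

Call:
play_rows:
  translation:
    - [0.24,-0.18,0]
    - [0.26,-0.15,0]
    - [0.27,-0.13,0]
    - [0.28,-0.11,0]
    - [0.2,-0.06,0]
    - [0.15,-0.03,0]
    - [0,0,0]
  twist:
    - [0,0,0]
    - [0,0,0]
    - [0,0,0]
    - [0,0,0]
    - [0,0,0]
    - [0,0,0]
    - [0,0,0]
  gripper: [-1,-1,-1,-1,-1,-1,-1]

```text
time: 6.6
tool_pos: [0.4951, 0.1502, 0.2267]
ee_rot: [-3.141, -0.001, 0.308]
wrist_force: [0.3, -0.1, 0.2]
width: 0.0005
finger_force: 0.0
```

```bash
python3 -c "
from m import *
est();p=robot.get_obs()['tool_pos'];print(p,np.degrees(np.arctan2(p[1]-.031,p[0]-.562)))"
```

```text
top blade_center 0.87 r 0.079 err deg 7.9
top bin 0.87 r 0.075 err deg 5.2
top bits 0.59 r 0.074 err deg 8.0
top tape 0.49 r 0.074 err deg 7.8
top notch 0.93 r 0.134 err deg 10.3
side blade_center 0.85 r 0.074 err deg 5.5
side bin 0.54 r 0.073 err deg 9.2
side bin 0.43 r 0.002 err deg 12.4
side tin 0.41 r 0.071 err deg 7.3
side notch 0.56 r 0.138 err deg 8.3
[0.49428131 0.14955763 0.22669244] 119.7344887124807
```

Call:
play_rows:
  translation:
    - [0.15,-0.03,0]
    - [0.12,-0.02,0]
    - [0.1,-0.01,0]
    - [0.08,-0.01,0]
    - [0,0,0]
  twist:
    - [0,0,0]
    - [0,0,0]
    - [0,0,0]
    - [0,0,0]
    - [0,0,0]
  gripper: [-1,-1,-1,-1,-1]

```text
time: 7.8
tool_pos: [0.5112, 0.158, 0.2266]
ee_rot: [-3.141, -0.001, 0.308]
wrist_force: [-0.4, 0.1, 0.4]
width: 0.0004
finger_force: 0.0
```

```bash
python3 -c "
from m import *
est();p=robot.get_obs()['tool_pos'];print(p,np.degrees(np.arctan2(p[1]-.031,p[0]-.562)))"
```

```text
top blade_center 0.74 r 0.077 err deg 1.8
top bin 0.65 r 0.075 err deg -0.6
top bits 0.8 r 0.074 err deg -2.1
top tin 0.67 r 0.071 err deg 3.1
top tape 0.68 r 0.075 err deg 2.3
top notch 0.7 r 0.137 err deg 1.8
side blade_center 0.86 r 0.076 err deg 0.7
side blade_center 0.33 r 0.237 err deg -1.6
side bin 0.73 r 0.076 err deg 0.1
side tin 0.21 r 0.004 err deg 162.7
side notch 0.83 r 0.136 err deg 0.0
side notch 0.59 r 0.079 err deg -35.3
[0.51061115 0.15767299 0.22668618] 112.08146721638576
```

The mean error is about 1°, so I back off the wall and lift away.

Call:
play_rows:
  translation:
    - [-0.12,0,0]
    - [0,0,-0.5]
    - [0,0,-1]
    - [0,0,-1]
    - [0,0,-1]
    - [0,0,-1]
    - [-1,0.5,0]
    - [-1,0.5,0]
  twist:
    - [0,0,0]
    - [0,0,0]
    - [0,0,0]
    - [0,0,0]
    - [0,0,0]
    - [0,0,0]
    - [0,0,0]
    - [0,0,0]
  gripper: [-1,-1,-1,-1,-1,-1,-1,-1]

```text
time: 9.3
tool_pos: [0.4415, 0.0936, 0.4084]
ee_rot: [3.14, -0.003, 0.31]
wrist_force: [0.2, -0.1, -0.3]
width: 0.0003
finger_force: 0.0
```

Call:
play_rows:
  translation:
    - [-0.8,0.8,0]
    - [-0.8,0.8,0]
    - [-0.8,0.8,0]
    - [-0.6,0.9,0]
    - [-0.6,0.9,0]
    - [-0.6,0.9,0]
    - [-0.4,0.9,0]
    - [0,0,0]
  twist:
    - [0,0,0]
    - [0,0,0]
    - [0,0,0]
    - [0,0,0]
    - [0,0,0]
    - [0,0,0]
    - [0,0,0]
    - [0,0,0]
  gripper: [-1,-1,-1,-1,-1,-1,-1,-1]

```text
time: 10.1
tool_pos: [0.3381, -0.1938, 0.4063]
ee_rot: [3.141, 0.001, 0.301]
wrist_force: [-0.2, 0.1, -0.6]
width: 0.0004
finger_force: 0.0
```

```bash
python3 -c "
from m import *
A=np.array([.562,.031]);d=np.array([-.2155,.1])/.2376
shot('top','pics/t3.png',[[*(A+.075*d),.065],[*(A+.235*d),.01]])
est()
for n in ('pointer_tip','foot'):
  for c in ('top','side'): print(n,[(np.round(x['centre'],3),x['score']) for x in robot.spot_point(n,c)[:2]])
print(robot.get_obs()['tool_pos'])"
```

```text
top blade_center 0.95 r 0.079 err deg 1.4
top blade_center 0.24 r 0.235 err deg -0.0
top bin 0.69 r 0.073 err deg -3.5
top bits 0.77 r 0.075 err deg 0.9
top tin 0.76 r 0.074 err deg 2.0
top tin 0.44 r 0.432 err deg -103.6
top tape 0.88 r 0.075 err deg 1.0
top notch 0.87 r 0.135 err deg 0.8
side blade_center 0.88 r 0.08 err deg 0.6
side blade_center 0.38 r 0.074 err deg -143.1
side bin 0.84 r 0.076 err deg 2.2
side bin 0.47 r 0.427 err deg 39.5
side bits 0.4 r 0.076 err deg -0.5
side tin 0.68 r 0.074 err deg -0.3
side tin 0.29 r 0.075 err deg -144.6
side tape 0.55 r 0.074 err deg 0.1
side notch 0.89 r 0.137 err deg 0.7
side notch 0.5 r 0.001 err deg -79.3
pointer_tip [(array([0.347, 0.131, 0.01 ]), 0.72)]
pointer_tip [(array([0.347, 0.132, 0.011]), 0.88)]
foot [(array([ 0.559,  0.032, -0.001]), 0.68)]
foot [(array([0.56 , 0.03 , 0.001]), 0.71)]
[ 0.33927116 -0.19060059  0.40665419]
```

View pics/t3.png

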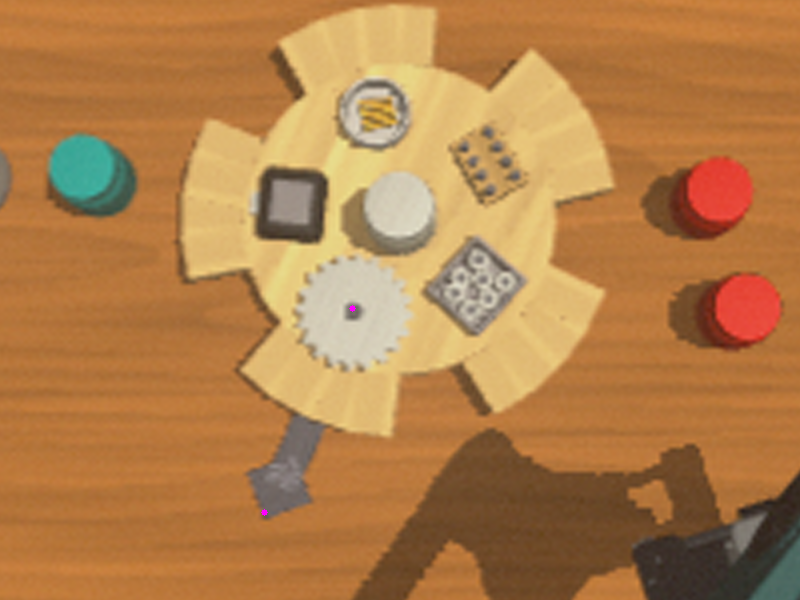

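The blade's nut, at (352,311) px, sits on the predicted front point. The pointer tip is at (265,513) px and lines up with it, the jar stands in the middle, and the arm is clear.

```bash
python3 -c "
from bench import robot
print(robot.close_job())"
```

```text
the job is handed in; nothing more can be done
None
```

I turned the carousel by its rim notch until the saw blade lined up with the pointer (about 1° off by the camera estimates), backed the arm away and handed in the job; no verdict was returned.

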